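# Knock a stuck bottle cap out of the capping nest

### The arm

A 6-joint arm with a two-finger parallel gripper is mounted at the origin on the work surface. World frame = base frame: x ahead of the robot, y to its left, z up, the work surface at z = 0. Lengths are in m, angles in degrees, forces in N, time in s.
With the tool pointing down it reaches from about 0.325 to 0.85 m from the base axis. Payload 15.5 kg.
Tool frame: the origin (TCP) lies midway between the tips of the shut fingers; the grasp point (between the pads) lies 19 mm behind it; z points along the fingers, y is the line along which they close (so a half turn about z gives the same grasp; the last joint's range is limited). The gripper opens to 91 mm and grips with 3 to 60 N. Pads are 32 mm wide; open, the fingers measure 118 mm over their backs; the gripper's body (76 mm by 178 mm) begins 60 mm behind the grasp point.
Start: joints at [65.804, 28.281, 77.091, -0, 74.628, -5.472], TCP at [0.201, 0.592, 0.188] pointing down, gripper open.
Joint ranges: [-166.48, 166.48], [-47.26, 123.95], [12.59, 153.08], [-70.14, 250.14], [6.76, 159.57], [-176.63, 176.63]. Speed limits (degrees/s): [108.29, 108.29, 147.25, 172.46, 172.46, 172.46].

### API

Orientations are given as a 3x3 rotation matrix whose columns are the frame's x, y, z axes.
In Python, from bench import ctrl gives the robot as it stands. The module is installed in compiled form; this text tells all that it offers. Calls block until the motion is done:
- ctrl.goto(position, orientation): joint-space move of the TCP to a pose.
- ctrl.move_l(position, vel=0.15, ori=None, contact_N=None): straight line of the TCP; ori=None keeps the orientation; vel is the mean speed in m/s. With contact_N (N) it stops when the force on the tool has changed by that much, and returns True; else False.
- ctrl.movej(angles): joint-space move.
- ctrl.command_gripper(opening): opening from 0.0 (shut) to 1.0 (fully open); the grip force is fixed at half the most; returns when the fingers have stopped.
- ctrl.sleep(seconds).
- ctrl.ik(position, orientation): joint angles nearest the present ones, or None.
- ctrl.read_camera(name): name is "scene" or "top" or "wrist"; returns the picture (480x640x3 uint8, blue, green, red); there is no depth.
- ctrl.camera_params(name): a dict with "fx", "fy", "cx", "cy" (pixels), "pose" (4x4, takes a point from camera to world coordinates); the wrist camera has in their place "T_tool_cam" (4x4, takes a point from camera to tool coordinates, whose origin is the TCP and whose axes are the flange's). Camera axes: x right, y up, looking along -z (the intrinsics and any distortion apply to the point x, -y, -z); pixel columns grow to the right and rows downward; lengths in m; the calibration is good to about 2 mm. A picture is of the moment at which its call begins: read the wrist's pose just before it. camera_params takes no time and is no camera call.
A pose or a line that the arm cannot do raises ctrl.MotionError and nothing moves.
- ctrl.sign_off(): hands the job in; it is judged then, once.
Readings, each from a call of its own:
- ctrl.current_t(): time.
- ctrl.current_q(): joint angles.
- ctrl.current_dq(): joint speeds.
- ctrl.current_effort(): joint torques, N m.
- ctrl.current_tool_pos(): TCP position.
- ctrl.current_eef_rot(): TCP orientation.
- ctrl.current_contact_force(): force on the tool from outside, world axes, zero at the start.
- ctrl.current_wrist_torque(): the same for the moment, N m.
- ctrl.current_grip_width(): opening from 0.0 (shut) to 1.0 (fully open).
- ctrl.current_grasp_force(): force on a finger pad.
Only numpy, scipy, OpenCV 4.12 (cv2) and the standard library are available. Lean on these libraries where they do the work, as an engineer would, in place of code of your own. Each camera call takes 0.05 s, during which the arm holds its last target. There are 200 camera calls.

### The job

A bottle cap is stuck in the tilted capping nest on the bench of this mushroom growing room. Take the knockout rod by its handle, feel for the hole in the floating plate at the back of the nest and push the rod gently up through it, never with more than 25 N, until the cap comes out and drops into the blue crate. Then draw the rod out and lay it back in its rest, as it lay before; leave the bottles, the spare cap and the brush alone.

Things in the scene. Friction and masses are not known exactly. Their poses are not given: they have to be found in the camera images.
- nest: Aluminium capping nest, a block 84 x 104 x 32 mm on a fixed pedestal, its pocket looking up and away from the robot. z: the knockout direction, 40 degrees above level, up and away from the robot; y level, sideways; x forward and down. Origin 150 mm above the bench, in the outer (lower, robot-side) face of the bush plate. Along z: bush plate 0-16 mm, slotted back wall 16-26, pocket 26-48.
- bush_middle (a point): Middle of the bush plate's travel, at the nest's origin, same axes. The floating steel plate (36 mm in x, 74 in y) has one knockout hole: 14 mm round, square-edged, at x = 0, running along z. The hole lies 4 to 9 mm to one side or the other of y = 0: fixed, not measured. A brass index pin on the plate's upper edge is in line with it. A tip beside the hole stops at z = 0.
- pocket_mouth (a point): Centre of the open mouth of the nest's round pocket (58 mm wide, 22 mm deep), at nest z = 48 mm; same axes as the nest. A cap tips by itself over the lower rim and drops into the crate at the latest about when its back face comes level with this mouth; a cap standing askew needs the rod tip up to 20 mm past the mouth, where the tip meets nothing else.
- cap_center (a point): Centre of the stuck white plastic cap: a disc 56 mm across, 20 mm high, about 35 g, seated on the pocket's floor (back face at nest z = 26 mm). Two spring plungers grip it from the sides: about 5 to 12 N on the rod moves it; after 5 to 10 mm of travel the grip lets go at once and may spring the cap out. Its z: the cap's axis.
- crate_near (a point): Open blue plastic crate fixed on the bench directly beyond the nest, 160 (x) x 240 (y) x 70 mm high, walls and floor 5 mm. This point: middle of the lower outer edge of its wall nearest the nest; x points away from the nest, across the crate; y sideways.
- rod_grip (a point): Centre of the knockout rod's black flat-sided handle (56 mm long in x, 22 wide, 34 high). x axis: along the rod to the working tip; z up when the rod lies in its rest. From the handle a 12 mm steel shank runs to the tip at x = +120 mm, its last 4 mm tapering to 8 mm across; a 12 mm tail runs to x = -60 mm. The whole weighs 160 g.
- rod_tip (a point): Centre of the end of the rod's working tip, 120 mm from the handle's centre.
- rest: Fixed steel rest: a base 140 x 60 x 10 mm with two V-supports at x = +45 and -45 mm (each 10 mm thick, tops about 53 mm high). The rod lies along its x axis, tip to +x, handle centred between the supports, axis 45 mm above the bench. Origin: centre of the underside.
- bottle_a: Bystander: cream growing bottle with a white cap, 90 mm wide, 160 mm high, upright. Origin: centre of its underside.
- bottle_b: Bystander: a second such bottle, 90 mm wide, 160 mm high. Origin: centre of its underside.
- spare_cap: Bystander: a loose white cap flat on the bench, 56 mm wide, 20 mm high. Origin: centre of its underside.
- brush: Bystander: hand brush lying on the bench, about 200 mm long.
There are look-alikes about, which are no part of the job. What is shaped like the part that bears rod_grip but purple is not meant. There is more than one size of the rest; the job needs the smaller.

How it is judged (in metres and radians):
On the way, in this order (a step that is already met when the one before it is completed fails the run):
1. the rod's tip is in the knockout hole, at least 9 mm past the bush plate's outer face (x of rod_tip in the frame of nest between -0.006 and 0.006 m and y of rod_tip in the frame of nest between -0.013 and 0.013 m and z of rod_tip in the frame of nest above 0.009 m), for 0.1 s.
2. the rod, through the hole, has pushed the cap at least 10 mm up out of its seat (x of rod_tip in the frame of nest between -0.006 and 0.006 m and y of rod_tip in the frame of nest between -0.013 and 0.013 m and z of rod_tip in the frame of nest above 0.028 m and z of cap_center in the frame of nest above 0.046 m), for 0.05 s.
At the end, for the whole second after the job is handed in: The cap lies at rest inside the blue crate (its centre within the crate's walls and below 60 mm); the rod lies at rest in both V-supports, tip the same way as before, its handle's centre within 12 mm along and 6 mm across the rest's middle and 40 to 51 mm above the bench; nothing is held (x of cap_center in the frame of crate_near between 0 and 0.16 m and y of cap_center in the frame of crate_near between -0.12 and 0.12 m and height (world z) of cap_center below 0.06 m and linear speed of cap below 0.05 m/s and x of rod_grip in the frame of rest between -0.012 and 0.012 m and y of rod_grip in the frame of rest between -0.006 and 0.006 m and z of rod_grip in the frame of rest between 0.04 and 0.051 m and angle between the x axis of rod_grip and the x axis of rest, either way round below 0.12 rad and x of rod_tip in the frame of rest above 0.09 m and linear speed of rod below 0.03 m/s); the robot touches nothing.
It fails at once if the rod presses on the bush plate, the nest or the cap with more than 25 N (contact force between rod and bush above 25 N or contact force between rod and nest above 25 N or contact force between rod and cap above 25 N).
It fails at once if a bottle is moved more than 20 mm (distance of bottle_a from where it was at the start of the episode above 0.02 m).
It fails at once if a bottle is moved more than 20 mm (distance of bottle_b from where it was at the start of the episode above 0.02 m).
It fails at once if the spare cap is moved more than 20 mm (distance of spare_cap from where it was at the start of the episode above 0.02 m).
It fails at once if the brush is moved more than 20 mm (distance of brush from where it was at the start of the episode above 0.02 m).
It also fails if it takes over 70 s, if anything falls off the work surface, if the arm or the gripper's body presses on something with over 40 N, if the wrist force passes 120 N, or if a joint passes its speed limit or range.

## Working session

There is one attempt and no reset: what is moved stays moved. The work goes in short steps, each a Python script; the robot and the scene stay as the last script left them, time stands still between calls to the robot, and variables do not carry over. Pictures are saved under pics/ and viewed, at most 10 in all, crops included, and the job is handed in when it is done.

```bash
mkdir -p pics; python3 - <<'E'
from bench import ctrl
import cv2,numpy as np
for n in("scene","top","wrist"):
    im=ctrl.read_camera(n); cv2.imwrite(f"pics/{n}0.png",im)
    p=ctrl.camera_params(n); print(n,{k:(np.round(v,4).tolist()) for k,v in p.items()})
print(ctrl.current_t(),ctrl.current_eef_rot())
E
```

```text
scene {'fx': 610.2945, 'fy': 610.2945, 'cx': 316.2047, 'cy': 235.7583, 'pose': [[-0.6627, -0.6399, 0.3892, 1.0758], [0.7488, -0.5555, 0.3616, 0.4971], [-0.0152, 0.531, 0.8472, 1.2798], [0.0, 0.0, 0.0, 1.0]]}
top {'fx': 608.931, 'fy': 608.931, 'cx': 323.1154, 'cy': 241.8963, 'pose': [[0.0782, 0.9712, -0.2251, 0.2226], [-0.9969, 0.0769, -0.0143, -0.0056], [0.0034, 0.2255, 0.9742, 1.5006], [0.0, 0.0, 0.0, 1.0]]}
wrist {'fx': 354.0016, 'fy': 354.0016, 'cx': 322.231, 'cy': 239.5162, 'T_tool_cam': [[-0.0003, 0.9556, 0.2945, 0.084], [1.0, 0.0004, -0.0001, 0.0002], [-0.0003, 0.2945, -0.9556, -0.1962], [0.0, 0.0, 0.0, 1.0]]}
0.15 [[-9.47077326e-01  3.21005345e-01 -3.26697401e-04]
 [ 3.21005510e-01  9.47076924e-01 -8.73639242e-04]
 [ 2.89647034e-05 -9.32275583e-04 -9.99999565e-01]]
```

View pics/top0.png

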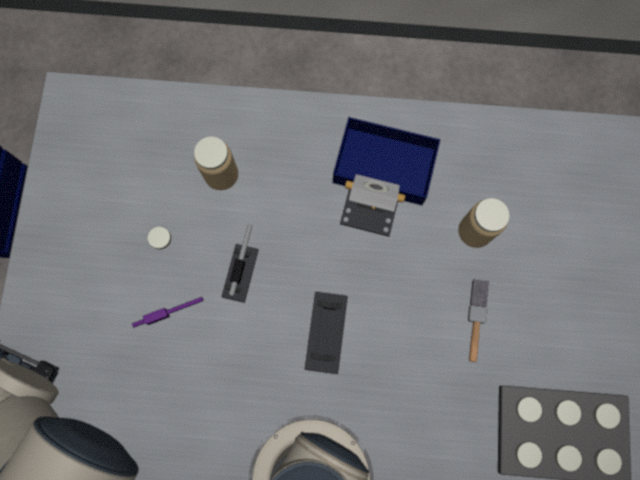

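View pics/scene0.png

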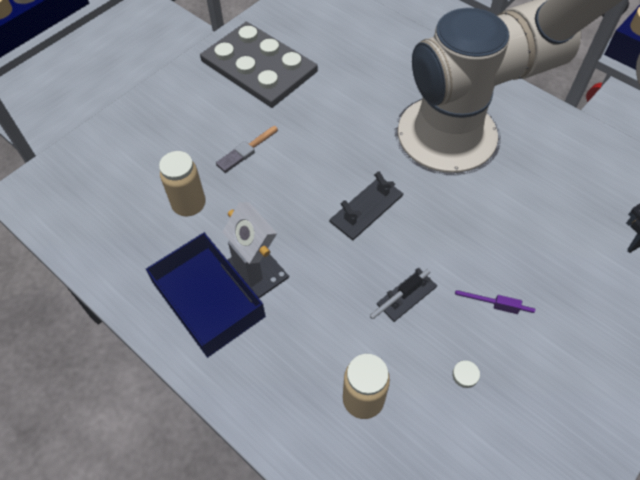

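The blue-shadowed rod with the black handle lies in the small rest at top (240,270). The purple look-alike is at (167,312), the larger empty rest at (326,332), the nest at (372,200) and the crate at (387,160). I'll confirm this in one enlarged crop and get rough positions.

```bash
cat > h.py <<'E'
from bench import ctrl
import cv2,numpy as np
def cam(n,R=None,p=None):
    c=ctrl.camera_params(n)
    if n=="wrist":
        T=np.eye(4);T[:3,:3]=R;T[:3,3]=p; P=T@np.array(c["T_tool_cam"])
    else: P=np.array(c["pose"])
    return c,P
def ray(c,P,uv):
    u,v=uv; d=P[:3,:3]@np.array([(u-c["cx"])/c["fx"],-(v-c["cy"])/c["fy"],-1.]); return P[:3,3],d/np.linalg.norm(d)
def onz(c,P,uv,z):
    o,d=ray(c,P,uv); return o+d*(z-o[2])/d[2]
def proj(c,P,X):
    x=P[:3,:3].T@(np.asarray(X)-P[:3,3]); return np.array([c["cx"]+c["fx"]*x[0]/-x[2],c["cy"]+c["fy"]*x[1]/x[2]])
def tri(rs):
    A=np.zeros((3,3));b=np.zeros(3)
    for o,d in rs: M=np.eye(3)-np.outer(d,d);A+=M;b+=M@o
    X=np.linalg.solve(A,b); return X,[np.linalg.norm((np.eye(3)-np.outer(d,d))@(X-o)) for o,d in rs]
E
python3 - <<'E'
from h import *
im=cv2.imread("pics/top0.png")
a=cv2.resize(im[215:315,205:275],None,fx=4,fy=4,interpolation=3)
b=cv2.resize(im[112:242,325:445],None,fx=4,fy=4,interpolation=3)
o=np.zeros((530,770,3),np.uint8);o[:400,:280]=a;o[:520,285:765]=b;cv2.imwrite("pics/crop1.png",o)
c,P=cam("top")
for n,uv,z in [("handle",(238,271),.055),("tip",(249.5,226),.045),("tail",(234,293),.045),("ped nearL",(341,226),.01),("ped nearR",(389,235),.01),("crate farL",(349,119),.07),("farR",(439,138),.07),("crate nearR",(425,202),.07),("nestTop",(377,188),.18)]:
    print(n,onz(c,P,uv,z).round(3))
E
```

```text
handle [0.469 0.214 0.055]
tip [0.585 0.2   0.045]
tail [0.416 0.22  0.045]
ped nearL [ 0.612 -0.026  0.01 ]
ped nearR [ 0.598 -0.148  0.01 ]
crate farL [ 0.876 -0.025  0.07 ]
farR [ 0.843 -0.254  0.07 ]
crate nearR [ 0.673 -0.226  0.07 ]
nestTop [ 0.663 -0.099  0.18 ]
```

View pics/crop1.png

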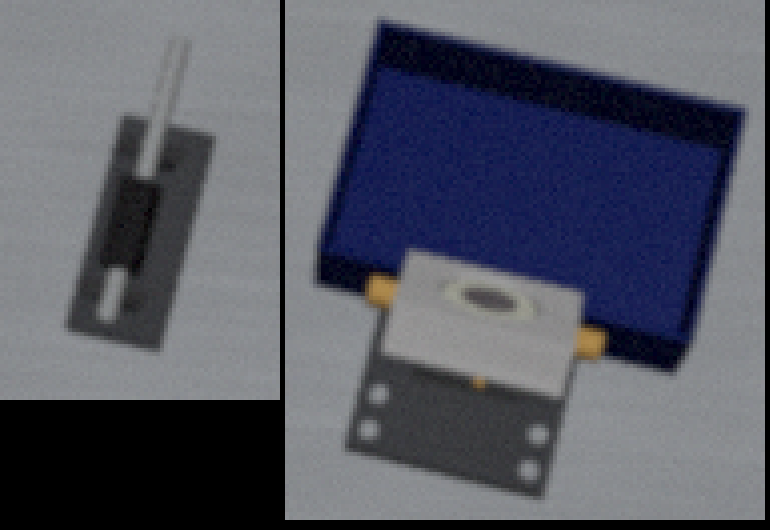

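The rod in the small rest is confirmed: black handle at top (238,271), steel shank with its tip at (249,226). The brass index pin is at top (373.7,207.5). Next I move above the rod for one close look.

```bash
cat >> h.py <<'E'
def R_(yaw,pitch):
    a,t=np.radians([yaw,pitch]); f=np.array([np.cos(a),np.sin(a),0]);k=np.array([0,0,1.])
    r=np.cos(t)*f+np.sin(t)*k; z=np.sin(t)*f-np.cos(t)*k; x=-r
    return np.column_stack([x,np.cross(z,x),z])
def shot(name):
    R=np.array(ctrl.current_eef_rot());p=np.array(ctrl.current_tool_pos())
    im=ctrl.read_camera("wrist");cv2.imwrite(f"pics/{name}.png",im);np.savez(f"pics/{name}.npz",R=R,p=p);return im
def load(name):
    d=np.load(f"pics/{name}.npz");return cam("wrist",d["R"],d["p"])
E
python3 - <<'E'
from h import *
c,P=cam("top");pin=onz(c,P,(373.75,207.5),.172)
yaw=-8;f=np.array([np.cos(np.radians(yaw)),np.sin(np.radians(yaw)),0]);xn=.643*f-[0,0,.766];zn=.766*f+[0,0,.643]
print("pin",pin,"O~",pin+.02*xn-.008*zn)
ctrl.goto([.455,.216,.17],R_(-6.7,0));print(ctrl.current_t(),ctrl.current_q());shot("w1")
E
```

```text
pin [ 0.61854408 -0.09442441  0.172     ] O~ [ 0.62521056 -0.09536132  0.151536  ]
1.8167 [ 1.86708827e+01  1.97947436e+01  9.52873295e+01  9.61675784e-03
  6.49066077e+01 -6.46653498e+01]
```

View pics/w1.png

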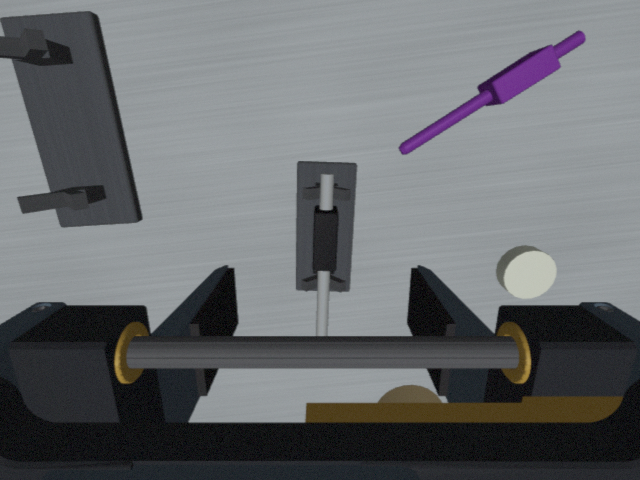

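The view shows the rod along column ~325: tail end at (327,176), handle at rows 207-270, shank continuing to (322,335). Rest base corners are at (298,162), (356,163), (350,291) and (297,290).

```bash
python3 - <<'E'
from h import *
c,P=load("w1");im=cv2.imread("pics/w1.png")
g=im.mean(2)
for v in (185,195,300,320): # bright shank columns
    u=np.where(g[v,305:345]>120)[0]+305; print(v,u.min(),u.max(), (u.min()+u.max())/2)
w=(g<48)[200:278,305:345].astype(np.uint8); 
n,l,s,ce=cv2.connectedComponentsWithStats(w); i=1+s[1:,4].argmax();print(s[i],ce[i]+[305,200])
co=[(298,162),(356,163),(350,291),(297,290)]
X=[onz(c,P,q,.01) for q in co];print(np.round(X,4),np.mean(X,0).round(4))
for uv,z in [((327,175),.045),((326.,239),.055),((326.5,190),.045),((322.5,310),.045)]: print(uv,onz(c,P,uv,z).round(4))
E
```

```text
185 322 331 326.5
195 321 331 326.0
300 305 344 324.5
320 305 344 324.5
[   8    5   26   69 1491] [324.80549966 239.33869886]
[[0.3984 0.1995 0.01  ]
 [0.406  0.2563 0.01  ]
 [0.5432 0.2374 0.01  ]
 [0.5352 0.1796 0.01  ]] [0.4707 0.2182 0.01  ]
(327, 175) [0.4102 0.2265 0.045 ]
(326.0, 239) [0.4668 0.2191 0.055 ]
(326.5, 190) [0.4236 0.2246 0.045 ]
(322.5, 310) [0.5441 0.2068 0.045 ]
```

```bash
python3 - <<'E'
from h import *
O=np.array([.625,-.0955,.15]);R=R_(-8.2,55)
f=np.array([np.cos(np.radians(8.2)),-np.sin(np.radians(8.2)),0])
T=np.array(ctrl.camera_params("wrist")["T_tool_cam"])
ax=R@(-T[:3,2]);camp=O-.30*ax;p=camp-R@T[:3,3];print(p,ctrl.ik(p,R))
ctrl.move_l([.455,.05,.25],vel=.25);ctrl.goto(p,R);print(ctrl.current_t());shot("w2")
E
```

```text
[ 0.54909195 -0.08478788  0.19826181] [-23.54553079  20.34511028 138.20028783 157.57959187  34.63733824
  99.80530724]
5.575
```

View pics/w2.png

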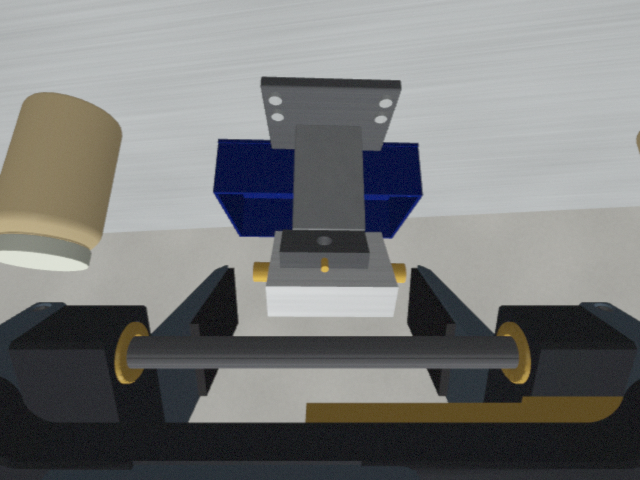

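The hole shows in the plate at about (324,241) with the pin at (324,268). The block centre is at column ~331, so the hole sits on the -y side. I'll take a second, lower view for triangulation.

```bash
python3 - <<'E'
from h import *
O=np.array([.625,-.0955,.15])
T=np.array(ctrl.camera_params("wrist")["T_tool_cam"])
for pt in (85,80,75,70):
    R=R_(-8.2,pt);ax=R@(-T[:3,2]);p=O-.27*ax-R@T[:3,3];q=ctrl.ik(p,R)
    if q is not None:
        print(pt,p,q)
        try: ctrl.goto(p,R);break
        except ctrl.MotionError as e: print(e)
print(ctrl.current_t());shot("w3")
a=cv2.imread("pics/w2.png")[215:325,245:415];b=cv2.imread("pics/w3.png")[180:330,230:430]
cv2.imwrite("pics/crop2.png",np.vstack([cv2.resize(a,(464,300),interpolation=3),cv2.resize(b,(464,290),interpolation=3)]))
cv2.imwrite("pics/crop2.png",cv2.hconcat([cv2.resize(a,(390,252),interpolation=3),cv2.resize(b,(400,252),interpolation=3)]) if 0 else cv2.resize(b,(800,600),interpolation=3))
E
```

```text
70 [ 0.56921977 -0.08757133  0.17537027] [-25.31496826  55.82846956 151.56956116 163.84608701  96.29297261
  82.16942954]
6.6667
```

View pics/crop2.png

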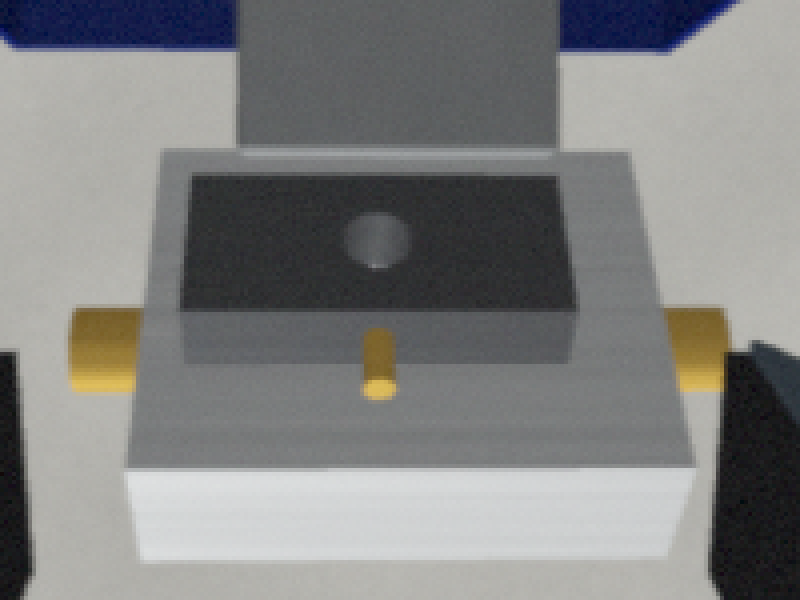

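The close crop shows the hole at (377,240) in crop pixels, which is about (324,239.6) in the full image. The block's rear-face corners are at (162,150), (630,152), (695,467) and (127,467). I'll solve the nest pose from the known block corners and check it against the given height and tilt.

```bash
python3 - <<'E'
from h import *
c,P=load("w3")
k=np.array([[162,150],[630,152],[695,467],[127,467],[140,562],[670,557]],float);k=(k+.5)/4-.5+[230,180]
N=np.array([[.042,-.052,.016],[.042,.052,.016],[-.042,.052,.016],[-.042,-.052,.016],[-.042,-.052,.048],[-.042,.052,.048]])
K=np.array([[c["fx"],0,c["cx"]],[0,c["fy"],c["cy"]],[0,0,1]])
ok,r,t=cv2.solvePnP(N,k,K,None);Rc=cv2.Rodrigues(r)[0];print("reproj",(cv2.projectPoints(N,r,t,K,None)[0][:,0]-k).round(1).tolist())
F=np.diag([1,-1,-1.]);Rw=P[:3,:3]@F@Rc;Ow=P[:3,:3]@F@t[:,0]+P[:3,3]
print("nest O",Ow.round(4),"z",Rw[:,2].round(4),"tilt",np.degrees(np.arcsin(Rw[2,2])),"yaw",np.degrees(np.arctan2(Rw[1,2],Rw[0,2])),"yaw_y",np.degrees(np.arctan2(-Rw[0,1],Rw[1,1])))
h=(np.array([377,240.])+.5)/4-.5+[230,180]
o,d=ray(c,P,h);s=-Rw[:,2]@(o-Ow)/(Rw[:,2]@d);H=o+d*s;print("hole nest",(Rw.T@(H-Ow)).round(4),"world",H.round(4))
c2,P2=load("w2");print("tri w2,w3",tri([ray(c,P,h),ray(c2,P2,(324,241))]))
print("on z=.15",onz(c,P,h,.15),onz(c2,P2,(324,241),.15),"proj H in w2",proj(c2,P2,H))
ct,Pt=cam("top"); pinw=Ow+Rw@[-.02,(Rw.T@(H-Ow))[1],.008];print("pin in top",proj(ct,Pt,pinw))
E
```

```text
reproj [[0.1, 0.1], [-0.0, -0.0], [0.7, -0.3], [-0.5, 0.2], [0.4, -0.2], [-0.8, 0.2]]
nest O [ 0.6302 -0.0888  0.1496] z [ 0.7468 -0.1317  0.6519] tilt 40.68398782463841 yaw -10.005200343798816 yaw_y -10.005739860394183
hole nest [-0.0005 -0.006  -0.    ] world [ 0.6289 -0.0946  0.1499]
tri w2,w3 (array([ 0.63060401, -0.09477176,  0.14983571]), [np.float64(8.448961422148679e-05), np.float64(8.448961422153703e-05)])
on z=.15 [ 0.62732513 -0.09440044  0.15      ] [ 0.63010341 -0.09461721  0.15      ] proj H in w2 [323.8042498  240.48536349]
pin in top [373.34796487 206.1345891 ]
```

The estimates agree: origin height 149.6 mm, tilt 40.7°, and hole at nest y = -6 mm. Triangulation gives the hole at (0.630,-0.0947,0.150). Next I grasp the rod.

```bash
python3 - <<'E'
from h import *
p=np.array(ctrl.current_tool_pos());ctrl.move_l([p[0]-.1,p[1],.25],vel=.2)
R=R_(-8.2,0);ctrl.command_gripper(.6)
ctrl.goto([.4703,.2182,.12],R);ctrl.move_l([.4703,.2182,.026],vel=.12,contact_N=8)
ctrl.command_gripper(0)
print(ctrl.current_t(),ctrl.current_tool_pos(),ctrl.current_grip_width()*91,ctrl.current_grasp_force(),ctrl.current_contact_force(),ctrl.current_wrist_torque())
np.save("grasp.npy",ctrl.current_tool_pos())
ctrl.move_l([.4703,.2182,.16],vel=.15);print(ctrl.current_grip_width()*91,ctrl.current_contact_force())
cv2.imwrite("pics/top1.png",ctrl.read_camera("top"));cv2.imwrite("pics/scene1.png",ctrl.read_camera("scene"))
for n in("top","scene"):
    c,P=cam(n);tip=[.4703+.12*np.cos(np.radians(8.2)),.2182-.12*np.sin(np.radians(8.2)),.179]
    print(n,"predicted tip",proj(c,P,tip).round(1))
E
```

```text
Traceback (most recent call last):
bench.MotionError: the arm cannot follow that straight line within its joint ranges
```

```bash
python3 - <<'E'
from h import *
R=R_(-8.2,0)
ctrl.goto([.54909195,-.08478788,.19826181],R_(-8.2,55));ctrl.goto([.455,.05,.25],R);ctrl.command_gripper(.6)
ctrl.goto([.4703,.2182,.12],R);ctrl.move_l([.4703,.2182,.026],vel=.12,contact_N=8)
ctrl.command_gripper(0)
print(ctrl.current_t(),ctrl.current_tool_pos(),ctrl.current_grip_width()*91,ctrl.current_grasp_force(),ctrl.current_contact_force(),ctrl.current_wrist_torque())
np.save("grasp.npy",ctrl.current_tool_pos())
ctrl.move_l([.4703,.2182,.16],vel=.15);print(ctrl.current_grip_width()*91,ctrl.current_contact_force(),ctrl.current_q())
cv2.imwrite("pics/top1.png",ctrl.read_camera("top"));cv2.imwrite("pics/scene1.png",ctrl.read_camera("scene"))
for n in("top","scene"):
    c,P=cam(n);tip=[.4703+.12*np.cos(np.radians(8.2)),.2182-.12*np.sin(np.radians(8.2)),.179]
    print(n,"predicted tip",proj(c,P,tip).round(1))
s=cv2.imread("pics/scene1.png");t=cv2.imread("pics/top1.png")
cv2.imwrite("pics/crop3.png",cv2.hconcat([cv2.resize(s[230:350,320:440],(400,400)),cv2.resize(t[170:270,200:300],(400,400))]))
E
```

```text
13.6667 [0.47024751 0.21780105 0.0261457 ] 21.604228337239206 29.949655830860138 [-0.51877172 -5.2082298   5.62292881] [-0.96157669  0.05895573 -0.14119412]
21.916195541705566 [-0.15926414  0.13059068 -1.94162007] [ 1.82909483e+01  2.16694036e+01  9.41686758e+01  1.36565816e-03
  6.42380697e+01 -6.35132037e+01]
top predicted tip [242.4 209.2]
scene predicted tip [374.6 289.7]
```

View pics/crop3.png

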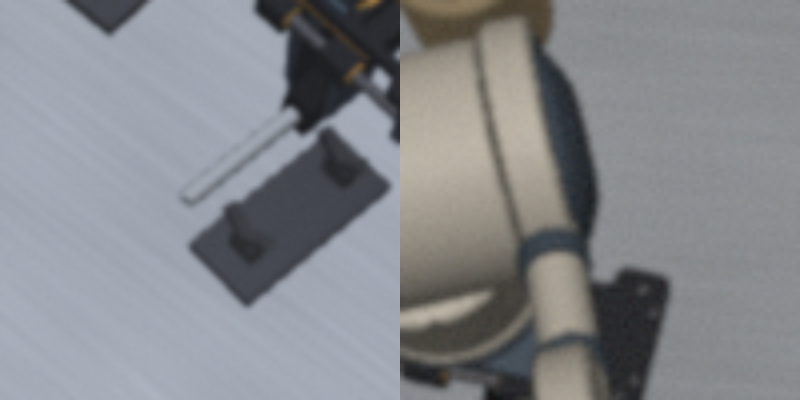

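The rod is held (22 mm wide), and its tip at scene (376.4,288.8) is within ~2 px of the prediction, mostly along the rod. Now to the standoff and first feel.

```bash
cat >> h.py <<'E'
YAW=-9.7
RI=R_(YAW,40);ZN=-RI[:,0];YN=RI[:,1];XN=RI[:,2]
HOLE=np.array([.6295,-.0946,.150])
def tcp(z,dx=0,dy=0): return HOLE+(z-.12)*ZN+(.019+dx)*XN+dy*YN
def rel(): # estimated tip in hole frame
    d=np.array(ctrl.current_tool_pos())-tcp(0);return np.array([d@XN,d@YN,d@ZN]).round(4)
def F(): 
    f=np.array(ctrl.current_contact_force());return np.array([f@XN,f@YN,f@ZN]).round(1)
E
python3 - <<'E'
from h import *
up=tcp(-.02)+np.array([-.09,.0,.13]);print(YN,up,ctrl.ik(up,RI),ctrl.ik(tcp(-.02),RI),ctrl.ik(tcp(.068),RI))
ctrl.goto(up,RI);ctrl.move_l(tcp(-.02),vel=.12);print(ctrl.current_t(),rel(),F())
hit=ctrl.move_l(tcp(.012),vel=.012,contact_N=4);print(hit,rel(),F(),ctrl.current_t())
E
```

```text
[ 1.68489380e-01  9.85703469e-01 -1.38777878e-17] [ 0.44582539 -0.07858791  0.17545489] [-26.87024675   7.53873395 137.66482508 109.4925397   11.6127477
 146.81518654] [-18.75730786  37.2928364  135.55609218 169.27937516  32.95416632
  92.06457118] [-17.06841892  27.67629449 123.24991918 155.97112997  11.68024176
 107.9287061 ]
20.7667 [-0.0001 -0.     -0.0199] [ 1.3  0.5 -1.4]
False [ 0.    -0.     0.012] [ 0.9  0.2 -0.7] 23.5833
```

The tip entered without contact. Settle, then push on gently.

```bash
python3 - <<'E'
from h import *
print(ctrl.move_l(tcp(.020),vel=.012,contact_N=8),rel(),F());ctrl.sleep(.2)
for z in (.026,.032,.038,.044,.050):
    h=ctrl.move_l(tcp(z),vel=.012,contact_N=16);print(h,z,rel(),F(),round(ctrl.current_t(),1),round(ctrl.current_grip_width()*91,1))
    if h: break
cv2.imwrite("pics/top2.png",ctrl.read_camera("top"));cv2.imwrite("pics/scene2.png",ctrl.read_camera("scene"))
s=cv2.imread("pics/scene2.png");t=cv2.imread("pics/top2.png")
cv2.imwrite("pics/crop4.png",cv2.hconcat([cv2.resize(s[190:360,140:310],(400,400)),cv2.resize(t[100:240,320:460],(400,400))]))
E
```

```text
False [-0.      0.      0.0199] [ 0.2  0.4 -1. ]
False 0.026 [-0.    -0.     0.026] [ 1.3  0.4 -1.4] 25.2 21.7
False 0.032 [-0.0002  0.      0.0307] [ 0.3 -1.1 -7.3] 25.9 22.0
False 0.038 [ 0.     -0.      0.0384] [ 1.6 -0.5 -1. ] 26.6 21.9
False 0.044 [-0.     0.     0.044] [ 0.3 -0.6 -1.5] 27.2 21.7
False 0.05 [-0.    0.    0.05] [ 2.   0.1 -0.6] 27.9 21.9
```

View pics/crop4.png

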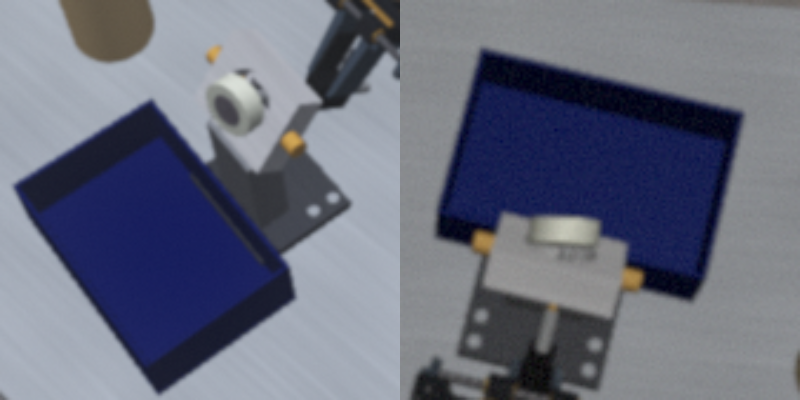

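The cap has popped off its grip and stands out of the pocket at scene crop (237,102), not yet dropped. I'll push on past the mouth.

```bash
python3 - <<'E'
from h import *
for z in (.056,.062,.068):
    h=ctrl.move_l(tcp(z),vel=.015,contact_N=14);print(h,z,rel(),F(),round(ctrl.current_t(),1))
    if h: break
ctrl.sleep(.5)
cv2.imwrite("pics/top3.png",ctrl.read_camera("top"));cv2.imwrite("pics/scene3.png",ctrl.read_camera("scene"))
s=cv2.imread("pics/scene3.png");t=cv2.imread("pics/top3.png")
cv2.imwrite("pics/crop5.png",cv2.hconcat([cv2.resize(s[190:360,140:310],(400,400)),cv2.resize(t[100:240,320:460],(400,400))]))
c,P=cam("top");m=(t.min(2)>120).astype(np.uint8)
E
```

```text
False 0.056 [-0.      0.      0.0561] [ 1.7 -0.  -1.3] 28.5
False 0.062 [-0.      0.      0.0621] [ 0.4  0.1 -1.1] 29.1
False 0.068 [-0.    -0.     0.068] [ 1.1 -0.1 -0.7] 29.6
```

View pics/crop5.png

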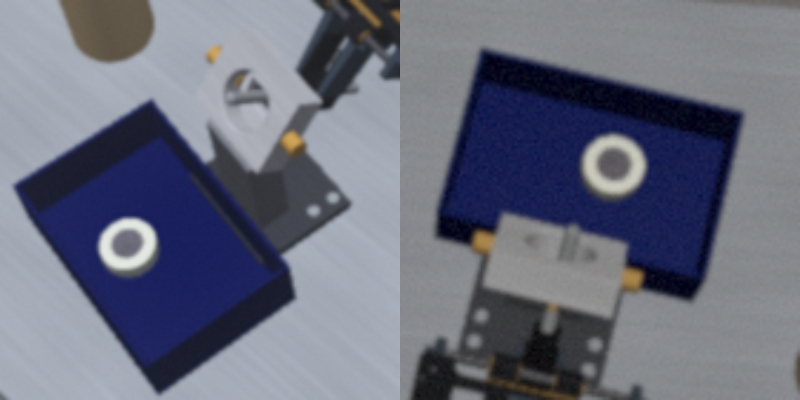

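The cap lies flat in the crate, at top crop (613,165). Now I withdraw the rod and lay it back.

```bash
python3 - <<'E'
from h import *
g=np.load("grasp.npy");R=R_(-8.2,0)
ctrl.move_l(tcp(-.02),vel=.06,contact_N=15) and print("contact on draw",rel(),F())
print(rel(),F(),ctrl.current_t())
if rel()[2]<-.018:
    ctrl.move_l(tcp(-.02)+np.array([-.09,0,.13]),vel=.12)
    ctrl.goto([.4703,.2182,.16],R)
    print(ctrl.move_l([g[0],.2180,.06],vel=.15,contact_N=8),ctrl.current_t())
    print(ctrl.move_l([g[0],.2180,.0262],vel=.03,contact_N=6),ctrl.current_tool_pos(),ctrl.current_contact_force(),ctrl.current_t())
    cv2.imwrite("pics/scene4.png",ctrl.read_camera("scene"))
E
```

```text
[ 0.     -0.     -0.0196] [ 1.3 -0.9 -0.2] 31.8167
False 38.5917
True [0.47006741 0.21780405 0.02622187] [-0.02496778 -2.86545002  4.70923928] 39.6833
```

Seated with light contact at the original height. Release, retreat and check.

```bash
python3 - <<'E'
from h import *
ctrl.command_gripper(.6);p=np.array(ctrl.current_tool_pos())
ctrl.move_l([p[0],p[1],.17],vel=.12);ctrl.goto([.455,.216,.17],R_(-6.7,0))
im=shot("w4");print(ctrl.current_t(),ctrl.current_contact_force())
cv2.imwrite("pics/crop6.png",cv2.hconcat([cv2.resize(cv2.imread("pics/w1.png")[150:340,250:400],(395,500)),cv2.resize(im[150:340,250:400],(395,500))]))
E
```

```text
42.05 [-0.39634247  0.33824272 -0.13966307]
```

View pics/crop6.png

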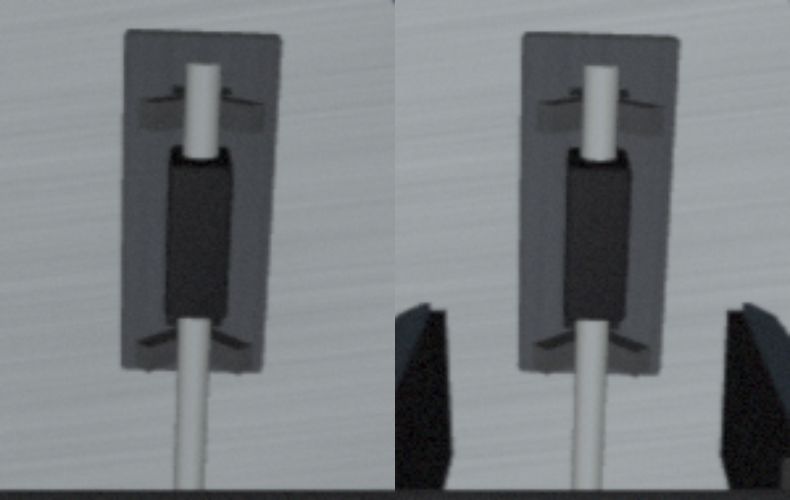

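The rod lies in both V-supports as before, its handle within about 1 mm of the original position. Handing in.

```bash
python3 -c "
from bench import ctrl
print(ctrl.sign_off())"
```

```text
the job is handed in; nothing more can be done
None
```

The cap is in the blue crate, the rod is back in its rest within about 1 mm of where it lay, and I handed the job in at about 42 s. `sign_off()` gave no verdict; the wrist force readings between steps never passed about 8 N along the rod, and the bystanders were never approached but not checked again.

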